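# Take the parts tote off its hooks and hold it level over the mat

## Task

Lift the wooden parts tote by its blue handle up off the rack's two hooks and carry it level, so that the two turned parts in it stay standing, to above the middle of the green mat. Finish while still holding it there, level and motionless, its underside about 15 cm above the bench: do not put it down or let go. Leave the bottle, chuck and screwdriver where they are.

Things in the scene. Friction and masses are not known exactly. Their poses are not given: they have to be found in the camera images.
- tote: Open wooden tray hung by its handle on the rack; about 0.3 kg, loose, 140 (x) by 188 (y) by 128 mm high. Origin: centre of its underside, z up. Floor 8 mm thick; low edges 22 mm high at x = +-67 mm; end boards 8 mm thick at y = +-90 mm, 140 mm wide up to 38 mm, 50 mm wide above that up to 128 mm. At the start its axes agree with the rack's to 0.04 rad.
- tote_handle (a point): Centre of the tote's straight blue handle bar, 115 mm above its underside; point axes as the tote's. The bar runs along y between the end boards: 16 mm thick (x), 18 mm high (z), 172 mm long. Grip it here from above, fingers on its two flat sides, closing along x.
- rack: Fixed rack: dark wooden foot (190 x 120 x 14 mm), a round steel post (22 mm) at x = +105 mm, and on it a cross bar (16 mm thick, 130 mm long in y) that carries two parallel hook arms. Post and cross bar end at 235 mm. Origin: on the bench straight below the hung handle; x points from the hook tips to the post, z up.
- hooks (a point): Midpoint between the two hook arms at their top (235 mm above the bench), where the hung handle bar rests; axes as the rack's. The arms are 10 mm thick, at y = +-55 mm, from the cross bar to x = -25 mm. Each has an upturned tip at x = -22 mm that rises 14 mm (a red knob on it, 18 mm) and a stop at x = +22 mm that rises 11 mm.
- hooks_front (a point): Point 100 mm from point hooks towards the rack's -x, the open side: once the tote has risen 20 to 60 mm and its handle has gone level that way past this point, the arms no longer reach into the tote.
- mat: Fixed green mat lying flat on the bench, 260 x 260 x 3 mm. Origin: centre of its underside, z up.
- finial: Small turned dark-wood finial standing loose in the tote on its flat foot, 34 mm across, 46 mm tall, about 40 g, on the tote's -x half. Origin: centre of its foot, z along its axis (up while it stands).
- bush: Small brass bush standing loose in the tote, 28 mm across, 28 mm tall, about 50 g, on the tote's +x half. Origin: centre of its foot, z along its axis (up while it stands).
- bottle: Amber glass bottle with black cap standing on the bench, 48 mm across, 120 mm tall. Bystander. Origin: centre of its underside.
- chuck: Steel three-jaw lathe chuck lying on the bench, 80 mm across, 58 mm tall, 0.9 kg. Bystander. Origin: centre of its underside.
- screwdriver: Screwdriver lying on the bench at the far side. Bystander. Origin: on the bench below its middle.
Mind the look-alikes: they are no part of the job. There is more than one size of the finial; the one meant has the size given above.

How it is judged:
On the way:
1. the tote, held by the fingers, is lifted up off the hooks (z of tote_handle in the frame of rack above 0.256 m and contact force between tote and rack below 0.1 N and contact force between the fingers and tote above 2 N), for 0.2 s.
At the end, for the whole second after the job is handed in: For the last second the fingers hold the tote: centre within 60 mm of the mat's centre, underside 90 to 210 mm above the bench, tilt under 0.12 rad, slower than 0.03 m/s and 0.2 rad/s, touching neither rack, mat nor bystanders; finial and bush stand in it (tilt under 0.3 rad) (horizontal distance between tote and mat below 0.06 m and height (world z) of tote between 0.09 and 0.21 m and angle between tote's own z axis and vertical below 0.12 rad and linear speed of tote below 0.03 m/s and angular speed of tote below 0.2 rad/s and contact force between the fingers and tote above 2 N and contact force between tote and rack below 0.1 N and contact force between tote and mat below 0.1 N and contact force between tote and bottle below 0.1 N and contact force between tote and chuck below 0.1 N and contact force between tote and screwdriver below 0.1 N and z of each of finial, bush in the frame of tote above 0 m and distance between each of finial, bush and tote below 0.11 m and angle between each of finial, bush's own z axis and vertical below 0.3 rad); the arm keeps its last pose, push and grip.
It fails at once if the tote is tipped by more than 0.3 rad (angle between tote's own z axis and vertical above 0.3 rad).
It fails at once if a turned part in the tote falls over (angle between any of finial, bush's own z axis and vertical above 0.7 rad).
It fails at once if a bystander is moved by more than 30 mm (distance of any of bottle, chuck, screwdriver from where it was at the start of the episode above 0.03 m).
It also fails if it takes over 59 s, if anything falls off the work surface, if the arm or the gripper's body presses on something with over 40 N, if the wrist force passes 120 N, or if a joint passes its speed limit or range.

## Robot

A 7-joint arm with a two-finger parallel gripper is mounted at the origin on the work surface. World frame = base frame: x ahead of the robot, y to its left, z up, the work surface at z = 0. Lengths are in m, angles in rad, forces in N, time in s.
With the tool pointing down it reaches from about 0.425 to 1.025 m from the base axis. Payload 9.4 kg.
Tool frame: the origin (TCP) lies between the finger pads; the fingertips stand 22 mm ahead of it and the grasp point (between the pads) lies 3 mm ahead of it; z points along the fingers, y is the line along which they close (so a half turn about z gives the same grasp; the last joint's range is limited). The gripper opens to 85 mm and grips with 20 to 120 N. Pads are 22 mm wide; open, the fingers measure 114 mm over their backs; the gripper's body (76 mm by 85 mm) begins 54 mm behind the grasp point. The pads swing forward as they close: fully open they stand 13 mm farther back than shut.
Start: joints at [-1.284, 0.599, -0.003, 1.599, 0.002, 0.943, -0.08], TCP at [0.258, 0.678, 0.253] pointing down, gripper open.
Joint ranges: [-2.57, 2.57], [-0.35, 1.97], [-1.29, 1.29], [0.11, 2.56], [-1.05, 4.19], [0.11, 1.86], [-2.63, 2.63]. Speed limits (rad/s): [2.22, 2.22, 3.01, 3.01, 3.14, 3.14, 3.14].

## Interface

Orientations are given as a rotation vector (axis times angle).
In Python, from rig import move_pose, servo_line, goto_joints, gripper_open, grab, dwell, inverse_kinematics, camera, Unreachable, sign_off, trace, get_time, get_joints, get_dq, get_joint_efforts, get_position, get_orientation, get_ft_force, get_ft_torque, get_gripper_width, get_gripper_force gives the robot as it stands. The module is installed in compiled form; this text tells all that it offers. Calls block until the motion is done:
- move_pose(position, orientation): joint-space move of the TCP to a pose.
- servo_line(position, rate=0.15, attitude=None, max_force=None): straight line of the TCP; attitude=None keeps the orientation; rate is the mean speed in m/s. With max_force (N) it stops when the force on the tool has changed by that much, and returns True; else False.
- goto_joints(angles): joint-space move.
- gripper_open() and grab(): open the fingers fully, or close them until they stop; the grip force is fixed at half the most.
- dwell(seconds).
- inverse_kinematics(position, orientation): joint angles nearest the present ones, or None.
- camera(name): name is "scene" or "top"; returns a dict with "img" (420x560x3 uint8, blue, green, red), "vfov" (degrees; the focal length in pixels is half the picture's height over the tangent of half this angle, whatever the lens; pixels are square), "cx", "cy" (the principal point, pixels), "world_to_cam" (4x4, takes a point from world to camera coordinates). Camera axes: x right, y down, z forward; pixel columns grow to the right and rows downward; lengths in m; the calibration is good to about 2 mm. A picture is of the moment at which its call begins. There is no depth.
A pose or a line that the arm cannot do raises Unreachable and nothing moves.
- sign_off(): hands the job in; it is judged then, once.
Trained networks look in a picture, given as the dict that the camera call returned (one of the last four; its "shot" number tells which), for a name from the list of things; names that differ only in an ending like _2 or _b are one class to them, and where a whole thing is asked for, a point or a joint stands for the part that bears it (a point fixed in the world has none). Each returns a list of dicts, best first, with "score" (0 to 1); they miss things now and then, are a little off and sometimes report something else, mostly with a low value. They report only what shows in the picture. A call takes as long as a camera call. They do not tell look-alikes from the thing itself.
- trace(label, picture): "pixels" (420x560 bool, what is visible of it) and "extent" ([left, top, right, bottom] in pixels, round what is visible of it).
Readings, each from a call of its own:
- get_time(): time.
- get_joints(): joint angles.
- get_dq(): joint speeds.
- get_joint_efforts(): joint torques, N m.
- get_position(): TCP position.
- get_orientation(): TCP orientation.
- get_ft_force(): force on the tool from outside, world axes, zero at the start.
- get_ft_torque(): the same for the moment, N m.
- get_gripper_width(): finger opening in m.
- get_gripper_force(): force on a finger pad.
Only numpy, scipy, OpenCV 4.12 (cv2) and the standard library are available. Lean on these libraries where they do the work, as an engineer would, in place of code of your own. Each camera call takes 0.05 s, during which the arm holds its last target. There are 200 camera calls.

## Working session

There is one attempt and no reset: what is moved stays moved. The work goes in short steps, each a Python script; the robot and the scene stay as the last script left them, time stands still between calls to the robot, and variables do not carry over. Pictures are saved under pics/ and viewed, at most 10 in all, crops included, and the job is handed in when it is done.

```bash
mkdir -p pics
cat > h.py <<'E'
import numpy as np, cv2
from rig import *
def ray(c,uv):
    f=c["img"].shape[0]/2/np.tan(np.radians(c["vfov"])/2)
    T=np.array(c["world_to_cam"]);R=T[:3,:3];t=T[:3,3]
    d=R.T@np.array([(uv[0]-c["cx"])/f,(uv[1]-c["cy"])/f,1.]);return -R.T@t,d
def onz(c,uv,z):
    o,d=ray(c,uv);return o+d*(z-o[2])/d[2]
def proj(c,p):
    f=c["img"].shape[0]/2/np.tan(np.radians(c["vfov"])/2)
    T=np.array(c["world_to_cam"]);q=T[:3,:3]@np.array(p)+T[:3,3];return np.array([c["cx"]+f*q[0]/q[2],c["cy"]+f*q[1]/q[2]])
E
python3 - <<'E'
from h import *
for n in("scene","top"):
    c=camera(n);cv2.imwrite(f"pics/{n}0.png",c["img"]);print(n,c["vfov"],ray(c,(c["cx"],c["cy"])))
    for l in("tote","tote_handle","rack","mat","finial","bush","bottle","chuck","screwdriver"):
        for d in trace(l,c)[:3]:
            m=d["pixels"];ys,xs=np.nonzero(m);print(l,round(d["score"],2),np.round(d["extent"]),"cen",xs.mean().round(1),ys.mean().round(1),m.sum())
print(get_time(),get_position(),get_orientation())
E
```

```text
scene 56.68101151780116 (array([1.22609272, 0.10380939, 0.57527537]), array([-0.83324614, -0.13585157, -0.53595264]))
tote 0.78 [ 91. 142. 200. 226.] cen 146.0 187.7 4718
tote_handle 0.7 [ 89. 148. 200. 225.] cen 147.1 188.5 4594
rack 0.66 [ 82. 152. 185. 296.] cen 138.5 238.0 5210
mat 0.75 [322. 250. 465. 347.] cen 385.9 297.9 11101
finial 0.53 [216. 202. 229. 232.] cen 223.9 217.4 298
finial 0.52 [152. 181. 166. 199.] cen 159.2 190.0 178
finial 0.5 [194. 190. 214. 216.] cen 201.7 205.1 275
bush 0.67 [136. 199. 154. 214.] cen 142.6 204.0 199
bottle 0.75 [256. 244. 283. 304.] cen 270.3 277.2 1073
bottle 0.54 [322. 246. 464. 346.] cen 386.2 298.1 11250
chuck 0.73 [282. 217. 315. 249.] cen 301.4 231.8 924
screwdriver 0.69 [227. 301. 284. 381.] cen 249.2 350.6 979
top 57.011629506172774 (array([ 0.44452692, -0.00260189,  1.09213175]), array([ 0.13568008, -0.0267657 , -0.99039109]))
tote 0.57 [340. 172. 440. 234.] cen 387.3 201.5 4386
tote 0.25 [342. 142. 428. 211.] cen 382.2 165.7 1675
tote_handle 0.56 [341. 173. 441. 235.] cen 387.3 201.6 4415
rack 0.56 [344. 146. 424. 211.] cen 381.3 166.9 1624
rack 0.4 [378. 183. 388. 192.] cen 381.7 189.2 85
mat 0.9 [140. 156. 238. 256.] cen 187.0 205.2 8386
finial 0.78 [352. 267. 368. 284.] cen 357.6 276.2 223
finial 0.57 [324. 254. 338. 269.] cen 330.2 261.0 218
finial 0.44 [376. 208. 388. 222.] cen 380.8 214.9 149
bush 0.46 [377. 184. 385. 195.] cen 381.3 189.2 70
bottle 0.72 [259. 166. 279. 189.] cen 269.0 178.4 285
bottle 0.6 [375. 210. 388. 218.] cen 381.4 214.6 130
chuck 0.56 [243. 237. 271. 266.] cen 256.1 251.8 690
screwdriver 0.7 [261. 107. 276. 162.] cen 270.5 126.9 300
1.0 [0.25799343 0.6775507  0.25327526] [5.68225302e-01 3.08971662e+00 1.67662793e-05]
```

Run:
```python
import cv2,numpy as np
a=cv2.imread("pics/scene0.png");b=cv2.imread("pics/top0.png")
cv2.imwrite("pics/a.png",cv2.resize(a[130:310,60:300],(800,600),interpolation=cv2.INTER_CUBIC))
cv2.imwrite("pics/b.png",cv2.resize(b[130:250,320:480],(800,600),interpolation=cv2.INTER_CUBIC))
```

```text
(no output)
```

View pics/top0.png

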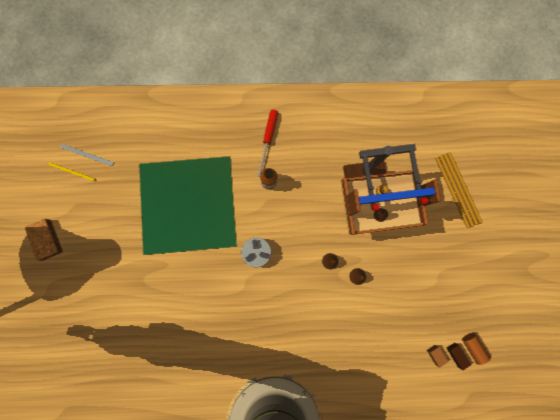

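View pics/a.png

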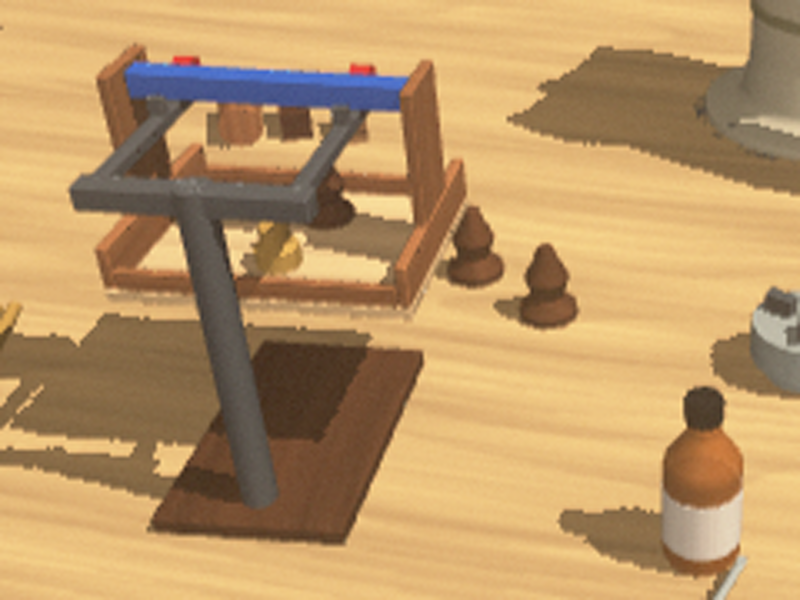

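View pics/b.png

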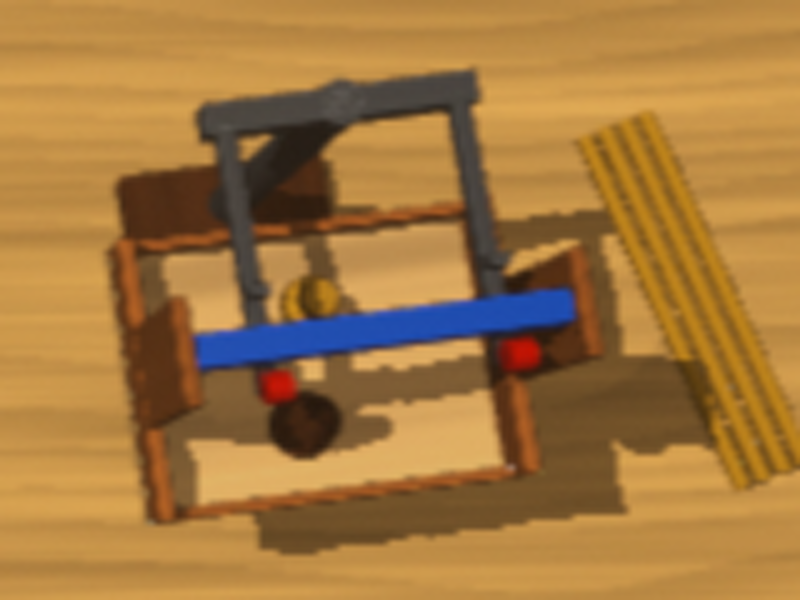

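The top view has the tote hung at about (387,200) px, with its blue bar at roughly (360–436,188–200). The rack post is on the far side, so the open side faces the robot. The mat is centred at (187,205). The bottle at (268,178) and chuck at (256,252) are between them.

There are three finials. The one inside the tote at (381,214) is the one meant, and the two on the bench at (330,261) and (358,276) are look-alikes. I never touch either kind directly. Next I'll fit the handle pose from both views.

```bash
cat > loc.py <<'E'
from h import *
from scipy.optimize import minimize
cs=[camera("scene"),camera("top")]
def blue(c,ext):
    b,g,r=[c["img"][...,i].astype(int) for i in range(3)]
    m=((b>g+40)&(b>r+60)).astype(np.uint8);z=np.zeros_like(m);x0,y0,x1,y1=ext;z[y0:y1,x0:x1]=m[y0:y1,x0:x1];return z
ms=[blue(cs[0],(60,120,260,260)),blue(cs[1],(320,130,480,260))]
S=4
def hull(c,p):
    x,y,z,a=p;ca,sa=np.cos(a),np.sin(a)
    P=[proj(c,(x+ca*i-sa*j,y+sa*i+ca*j,z+k)) for i in(-.008,.008) for j in(-.086,.086) for k in(-.009,.009)]
    h=cv2.convexHull(np.float32(P)).reshape(-1,2)
    im=np.zeros((420*S,560*S),np.uint8);cv2.fillConvexPoly(im,np.int32(np.round(((h+.5)*S-.5)*16)),1,shift=4);return cv2.resize(im.astype(np.float32),(560,420),interpolation=cv2.INTER_AREA)
def cost(p,ks=(0,1)): return sum(np.abs(hull(cs[k],p)-ms[k]).sum()/ms[k].sum() for k in ks)
ys,xs=np.nonzero(ms[1]);q=onz(cs[1],(xs.mean(),ys.mean()),.244)
s=lambda p0,ks,fz: min((minimize(lambda v:cost((v[0],v[1],(.244 if fz else v[3]),v[2]),ks),[p0[0],p0[1],a]+([] if fz else [.244]),method="Nelder-Mead",options=dict(initial_simplex=np.array([[p0[0]+dx,p0[1]+dy,a+da]+([] if fz else [.244+dz]) for dx,dy,da,dz in((0,0,0,0),(.01,0,0,0),(0,.01,0,0),(0,0,.1,0),(0,0,0,.01))[:4 if fz else 5]]),xatol=1e-5)) for a in(-.1,.05,.2)),key=lambda r:r.fun)
for ks,fz in(((0,1),True),((0,1),False),((0,),True),((1,),True)):
    r=s(q,ks,fz);print(ks,r.x.round(4),round(r.fun,3))
d=max(trace("mat",cs[1]),key=lambda d:d["score"]);cn=cv2.findContours(d["pixels"].astype(np.uint8),0,2)[0];cn=max(cn,key=cv2.contourArea)
R=cv2.boxPoints(cv2.minAreaRect(cn));P=np.array([onz(cs[1],u,.003)[:2] for u in R]);print("mat",P.mean(0),np.linalg.norm(P-np.roll(P,1,0),axis=1))
for n,u in(("bottle",(269,178)),("chuck",(256,252))):print(n,onz(cs[1],u,.06))
E
python3 loc.py
```

```text
(0, 1) [ 0.5685 -0.2828  0.1064] 0.677
(0, 1) [ 0.5689 -0.2834  0.1073  0.2443] 0.677
(0,) [ 0.563  -0.2869  0.0285] 0.36
(1,) [ 0.5691 -0.2837  0.1186] 0.263
mat [0.59145347 0.23470262] [0.26022624 0.26924579 0.2621986  0.26088505]
bottle [0.65114222 0.00076668 0.06      ]
chuck [0.45274952 0.0392406  0.06      ]
```

```bash
cat >> loc.py <<'E'
out=[]
for c,(x0,y0),k in((cs[0],(85,130),0),(cs[1],(340,160),1)):
    im=cv2.resize(c["img"][y0:y0+75,x0:x0+110],None,fx=7,fy=7,interpolation=cv2.INTER_NEAREST)[:300 if k else 300]
    for p,col in(((.5687,-.2831,.2442,.107),(255,255,255)),):
        h=[(proj(c,(p[0]+np.cos(p[3])*i-np.sin(p[3])*j,p[1]+np.sin(p[3])*i+np.cos(p[3])*j,p[2]+kz))-(x0,y0)+.5)*7 for i in(-.008,.008) for j in(-.086,.086) for kz in(-.009,.009)]
        cv2.polylines(im,[cv2.convexHull(np.int32(h))],True,col,1)
    cn=cv2.findContours(cv2.resize(ms[k][y0:y0+75,x0:x0+110],None,fx=7,fy=7,interpolation=0),0,2)[0]
    cv2.drawContours(im,cn,-1,(0,255,255),1);out.append(im)
cv2.imwrite("pics/ov.png",np.vstack(out))
E
python3 loc.py >/dev/null
```

```text
(no output)
```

View pics/ov.png

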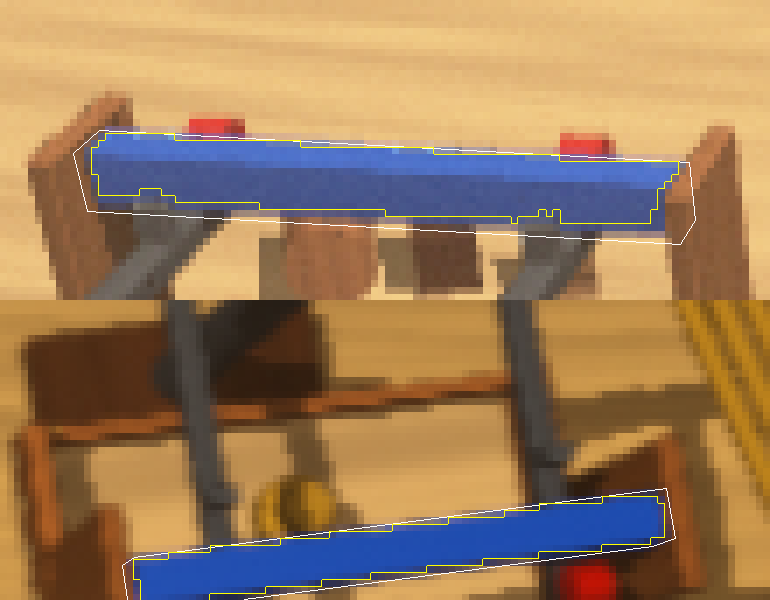

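The model outline matches both views: handle at (0.569, -0.283, 0.244), yaw 0.107. The mat measures 0.26 m at (0.591, 0.235). Now checking reach, then grasping.

```bash
cat >> h.py <<'E'
from scipy.spatial.transform import Rotation as Ro
a=.107;H=np.array([.5687,-.2831,.247]);M=np.array([.591,.235,.268])
def ori(s):
    y=s*np.array([np.cos(a),np.sin(a),0]);z=np.array([0,0,-1.]);return Ro.from_matrix(np.c_[np.cross(y,z),y,z]).as_rotvec()
L=H+[0,0,.042];F=L+[-.118*np.cos(a),-.118*np.sin(a),0];W=np.array([F[0]+.01,.0,L[2]])
E
python3 - <<'E'
from h import *
best=None
for s in(1,-1):
    js=[inverse_kinematics(p,ori(s)) for p in(H+[0,0,.15],H,L,F,W,M)]
    print(s,[None if j is None else np.round(j,2).tolist() for j in js])
    if best is None and all(j is not None and abs(j[6])<2.4 for j in js): best=s
print(best)
o=ori(best);p=get_position()
servo_line(p+[0,0,.15],rate=.15)
move_pose(H+[0,0,.15],o)
servo_line(H+[0,0,.05],rate=.1)
print(servo_line(H,rate=.05,max_force=8),get_position(),get_ft_force(),get_time())
c=camera("top");cv2.imwrite("pics/g1.png",cv2.resize(c["img"][120:270,300:500],(800,600)))
open("s.txt","w").write(str(best))
E
```

```text
1 [[-0.22, 0.49, 0.94, 1.67, -0.42, 1.19, 0.93], [-0.08, 0.59, 0.71, 1.85, -0.49, 0.89, 0.97], [-0.16, 0.58, 0.85, 1.81, -0.51, 0.99, 1.01], [-0.08, 0.42, 0.79, 2.02, -0.39, 0.86, 1.03], [-0.48, 0.25, 0.45, 2.16, -0.16, 0.76, 0.18], [-0.68, 0.49, 0.32, 1.81, -0.2, 0.87, -0.16]]
-1 [[-0.3, 0.56, 1.12, 1.68, -0.53, 1.24, -2.09], [-0.26, 0.75, 1.11, 1.86, -0.79, 1.05, -1.86], [-0.28, 0.69, 1.12, 1.82, -0.7, 1.09, -1.93], [-0.25, 0.55, 1.12, 2.02, -0.61, 0.96, -1.85], [-0.93, 0.41, 1.13, 2.18, -0.5, 0.85, -2.52], [-0.11, 0.52, -0.53, 1.78, 0.32, 0.93, 2.47]]
1
False [ 0.56881862 -0.28328131  0.24731789] [ 0.30669277 -0.02437326 -0.20567173] 8.2667
```

View pics/g1.png

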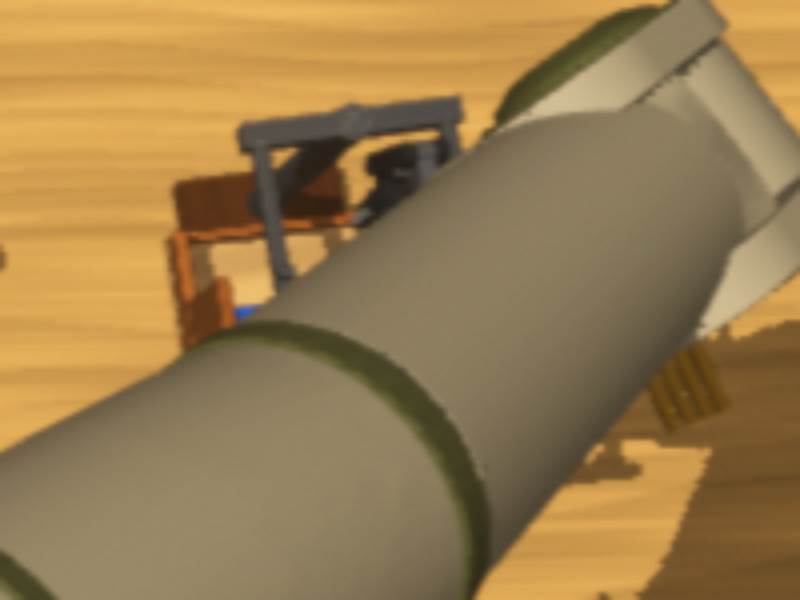

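The arm hides the handle in this view at (235,312) and around it. The tote still hangs in place, and the reading shows no contact. I'll grab, check the finger width, and lift only if it matches the 16 mm bar.

Run:
```python
from h import *
grab();w=get_gripper_width();print(w,get_gripper_force(),get_ft_force(),get_ft_torque())
if .012<w<.022:
    p=get_position()
    print(servo_line(p+[0,0,.042],rate=.03,max_force=12))
    dwell(.4);print(get_position(),get_gripper_width(),get_gripper_force(),get_ft_force(),get_ft_torque(),get_time())
c=camera("scene");cv2.imwrite("pics/l1.png",cv2.resize(c["img"][100:310,50:330],(800,600)))
```

```text
0.015047688684619802 58.95833730697632 [-1.35679424 -0.20195757  2.4668354 ] [ 0.10544808  0.21682885 -0.10637824]
False
[ 0.5685888  -0.28318616  0.28911678] 0.015183821090638509 58.46717119216919 [ 0.10284682 -0.17696875 -4.26631035] [ 0.05356936 -0.05333905 -0.02141103] 10.9167
```

View pics/l1.png

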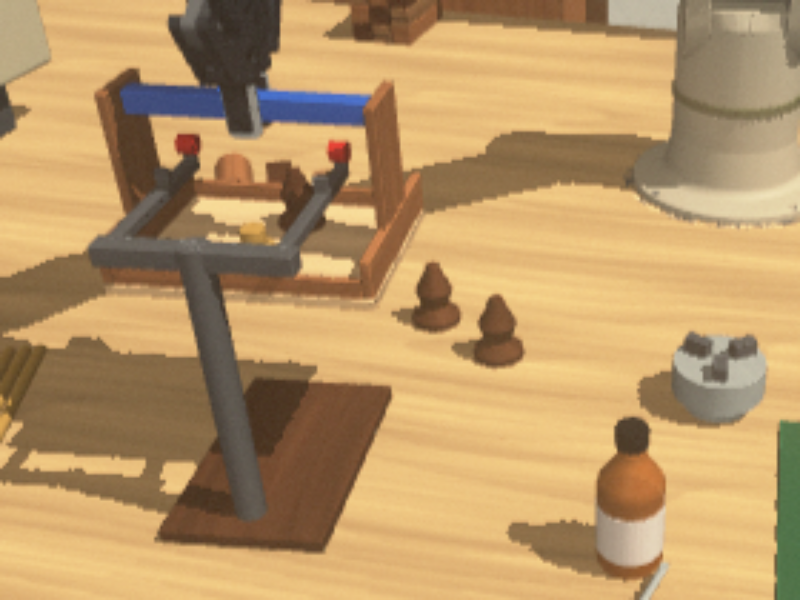

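The tote is clear of the hooks and level, with the finial at (293,205) and bush at (253,233) both standing. The 4.3 N reading matches its weight. I'll move out the open side and carry it across.

Run:
```python
from h import *
for P,r in((F,.06),(W,.1),(M+[0,0,.021],.1),(M,.04)):
    print(servo_line(P,rate=r,max_force=10),get_position(),get_ft_force(),get_time())
dwell(.7)
cs=[camera("scene"),camera("top")]
cv2.imwrite("pics/e1.png",np.hstack([cv2.resize(cs[0]["img"][100:380,260:500],(400,467)),cv2.resize(cs[1]["img"][90:300,100:280],(400,467))]))
print(get_gripper_width(),get_gripper_force(),get_ft_torque(),np.abs(get_dq()).max())
```

```text
False [ 0.45160983 -0.29563995  0.28895189] [ 0.1655364   0.32563642 -3.77013461] 13.0833
False [ 4.61389764e-01 -2.79948964e-04  2.89043806e-01] [-0.57241567 -0.42056097 -4.9706007 ] 16.1917
False [0.59090822 0.23471035 0.28907592] [ 0.43168097 -0.12442723 -4.06557134] 19.025
False [0.59110146 0.23488781 0.26798108] [ 0.79040546  0.27285565 -5.31646139] 19.7
0.014895614351764381 58.51202666759491 [ 0.00174718 -0.0155608  -0.00907625] 0.0017331684463286875
```

View pics/e1.png

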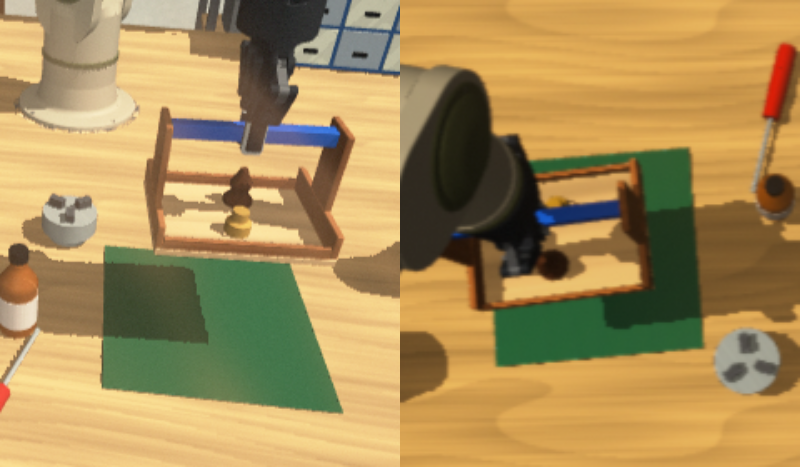

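The tote hangs level above the mat with both parts standing: the finial at (238,190) and bush at (238,222) in the left panel. The bottle, chuck and screwdriver are where they were.

```bash
python3 -c "
from rig import *
dwell(.5);print(sign_off(),get_time())"
```

```text
the job is handed in; nothing more can be done
the job is handed in; nothing more can be done
```

The job is handed in: the arm holds the tote level and still above the middle of the mat, its underside at about 15 cm, with the finial and bush standing and the bottle, chuck and screwdriver untouched; no verdict came back.

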